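# Gauge the pad gap of a brake caliper

### The arm

A 6-joint arm with a two-finger parallel gripper is mounted at the origin on the work surface. World frame = base frame: x ahead of the robot, y to its left, z up, the work surface at z = 0. Lengths are in m, angles in degrees, forces in N, time in s.
With the tool pointing down it reaches from about 0.3 to 0.75 m from the base axis. Payload 8.5 kg.
Tool frame: the origin (TCP) lies at the very end of the fingers, on their centre line; the grasp point (between the pads) lies 19 mm behind it (env.hold_point_z is the distance from the TCP to the grasp point, in m); z points along the fingers, y is the line along which they close (so a half turn about z gives the same grasp; the last joint's range is limited). The gripper opens to 85 mm and grips with 20 to 120 N. Pads are 22 mm wide; open, the fingers measure 114 mm over their backs; the gripper's body (76 mm by 85 mm) begins 54 mm behind the grasp point. The pads swing forward as they close: fully open they stand 13 mm farther back than shut.
Start: joints at [50.861, 21.807, 74.336, -0, 83.858, -12.336], TCP at [0.248, 0.491, 0.231] pointing down, gripper open.
Joint ranges: [-178.18, 178.18], [-50.72, 133.34], [12.68, 142.11], [-81.47, 261.47], [9.98, 163.14], [-165.26, 165.26]. Speed limits (degrees/s): [136.94, 136.94, 180, 180, 180, 180].

### API

Orientations are given as a 3x3 rotation matrix whose columns are the frame's x, y, z axes.
In Python, from rig import env, optics gives the robot as it stands.
- The arm moves only by the shell command python3 -m jog 'ROWS' [OPENING] [FORCE]. ROWS is JSON, a list of rows, each an object with "linear": the shift along the tool's x, y, z in units of 40 mm (1.0 is 40 mm), a list of three; "roll": the turn about the tool's z in units of 5 degrees (1.0 is 5 degrees). A call has 1 to 12 rows; each row shifts and turns the commanded pose from where the row before left it, along the tool's axes as they then stand; what a row does not reach is not made up. A row lasts 1/12 s, in which the tool goes at most 41.7 mm and 7.16 degrees, less where a joint would pass 70% of its speed; a pose out of reach is approached as far as the arm can. A call is refused whole if a number of a shift passes 1 or a number of a turn 1, either way. A call with a gripper value outside its range is refused whole. OPENING is the opening, from -1 (shut) to 1 (fully open), set as the call begins (- or left out, the last holds). The fingers move at their own pace and stop on an object; FORCE is the grip in N (left out, the last holds). Time passes only in rows, so rows that do not move let the fingers close. It gives the time, the measured TCP pose, the force, the opening and the grip force at its end, in the units of the state.
- env.observe(): the state, without advancing time (a new reading comes with each control period).
- optics.get_image(name): name is "side" or "top"; returns the picture (420x560x3 uint8, red, green, blue); there is no depth.
- optics.calibration(name): a dict with "fov_y" (degrees; the focal length in pixels is half the picture's height over the tangent of half this angle, whatever the lens; pixels are square), "cx", "cy" (the principal point, pixels), "D" ([k1, k2, p1, p2, k3] as OpenCV has them; the pictures are not rectified), "T" (4x4, takes a point from camera to world coordinates). Camera axes: x right, y down, z forward; pixel columns grow to the right and rows downward; lengths in m; the calibration is good to about 2 mm. A picture is of the moment at which its call begins. calibration takes no time and is no camera call.
- env.close_job(): hands the job in; it is judged then, once.
The state is a dict: "time_s": time; "q": joint angles; "qvel": joint speeds; "joint_efforts": joint torques, N m; "position": TCP position; "tool_rot": TCP orientation; "ft_force": force on the tool from outside, world axes, zero at the start; "wrist_torque": the same for the moment, N m; "grip_width": finger opening in m; "gripper_force": force on a finger pad.
Only numpy, scipy, OpenCV 4.12 (cv2) and the standard library are available. Lean on these libraries where they do the work, as an engineer would, in place of code of your own. Each camera call takes 0.05 s, during which the arm holds its last target. There are 200 camera calls.

### The job

Turn the test box's selector to the green dot, which opens the brake pads to their working gap. Then take the taper gauge out of its rack and slide its blade straight down between the two pads until it drags snugly on both - gently, without jamming it or forcing the pads apart. Finish still holding the gauge at that depth, with the selector on green, and leave the jar, bearing and screwdriver alone.

Things in the scene. Friction and masses are not known exactly. Their poses are not given: they have to be found in the camera images.
- selector (a joint): knob angle, rad, growing clockwise seen from above. Three detents: -0.6 (red dot), 0 (yellow), +0.6 (green); stops at -0.7 and 0.7. Needs about 0.15 N m; within 0.2 rad of a dot it springs onto it when let go. Starts anywhere from red to just past yellow. It drives one pad, 0.5 mm per 0.1 rad: gap 2 mm on red, 5 on yellow, 8 on green
- selector_grip (a point): point on the knob's axis, 93 mm above the bench, 8 mm below the top of its blue bar grip: 48 mm long in this frame's x, 14 thick in y, 34 high. z up; the frame turns with the knob. A white stripe on the bar's -x end points at the selected dot; the dots lie 47 mm from the axis. The knob sits on a grey test box 120 x 120 x 55 mm
- brake: green-footed service stand (130 x 170 x 14 mm foot, fixed) carrying the blue brake caliper; overall 118 mm high. Origin: centre of its underside; z up; the pads face each other along its y; blade enters from above
- pad_gap (a point): on the caliper, midway in the 8 mm green gap between the dark pads, level with their tops, 118 mm above the bench; axes as brake (y across the gap). Pads: 60 mm long in x, 59 high, 4 mm 45 degree lead-in chamfers at the mouth, clear space below. Each pad is spring-backed, giving way outward at 4 N per mm up to 5 mm, so an off-centre blade is pushed sideways
- gauge: taper gauge upright in its rack, 120 g. Origin: mid tip; z up. Steel blade 60 mm long, 18 wide in x, thickness in y 2 mm at the tip to 14 at the handle. Red handle 34 x 16 x 50 mm, 60 to 110 mm above the tip: grip across y. On green it meets both pads 34 mm below their tops; snug (4-8 N drag) about 43-51 mm: pad tops then near the yellow band, 43-53 mm from the tip
- gauge_rack: orange block 68 x 60 mm, 75 mm high, on a 90 x 80 mm dark foot, fixed. Origin: centre of its underside, z up. Its slot (24 mm in x, 17 mm in y) holds the gauge: the handle's shoulders rest on the block's top, the tip is 15 mm above the bench. Lift the gauge straight up 60 mm to clear it
- jar: bystander: jar with green cap, 60 mm across, 75 mm high, origin under its centre
- bearing: bystander: steel ring 62 mm across, 20 mm high, origin under its centre
- screwdriver: bystander: screwdriver 180 mm long lying along its x, beyond the brake, yellow handle
- pad_fixed: the dark brake pad on the +y side of the gap, 60 x 12 x 59 mm, spring-backed; origin at the middle of the lower edge of its friction face
- pad_driven: the dark brake pad on the -y side of the gap, same size, spring-backed, moved by the selector; origin at the middle of the lower edge of its friction face
Things that resemble listed ones, but are neither listed nor needed, are in the scene too. What is shaped like the brake but pink is not meant. What is shaped like the gauge but purple is not meant.

How it is judged (in metres and radians):
On the way, in this order (a step that is already met when the one before it is completed fails the run):
1. the selector is on the green dot (value of joint selector between 0.5 and 0.7 rad), for 0.2 s.
2. the gauge is in the gripper, lifted clear of its rack (all of step 1 and contact force between the fingers and gauge above 2 N and height (world z) of gauge above 0.085 m), for 0.1 s.
At the end, for the whole second after the job is handed in: the selector is within 0.1 rad of green; the gripper holds the gauge (over 4 N); the upright blade (within 0.12 rad) presses each pad with 0.5 to 12 N, its tip 38 to 56 mm below the pads' tops, and is still (all of step 1 and contact force between the fingers and gauge above 4 N and contact force between gauge and pad_fixed between 0.5 and 12 N and contact force between gauge and pad_driven between 0.5 and 12 N and z of gauge in the frame of pad_gap between -0.056 and -0.038 m and angle between gauge's own z axis and vertical below 0.12 rad and linear speed of gauge below 0.01 m/s); the arm keeps its last pose, push and grip.
It fails at once if the blade is jammed: over 20 N on a pad (contact force between gauge and pad_fixed above 20 N or contact force between gauge and pad_driven above 20 N).
It fails at once if a bystander is moved by over 30 mm (distance of any of jar, bearing, screwdriver from where it was at the start of the episode above 0.03 m).
It also fails if it takes over 58 s, if anything falls off the work surface, if the arm or the gripper's body presses on something with over 40 N, if the wrist force passes 120 N, or if a joint passes its speed limit or range.

## Working session

There is one attempt and no reset: what is moved stays moved. The work goes in short steps, Python scripts to look and compute and a shell command to move; the robot and the scene stay as the last step left them, time stands still between calls to the robot, and variables do not carry over. Pictures are saved under pics/ and viewed, at most 10 in all, crops included, and the job is handed in when it is done.

```bash
mkdir -p pics
python3 - <<'E'
from rig import env, optics
import cv2
for n in("side","top"):
    im=optics.get_image(n); cv2.imwrite(f"pics/{n}0.png",im[:,:,::-1])
    c=optics.calibration(n); print(n,c)
s=env.observe(); print(s["position"],s["tool_rot"],s["grip_width"],s["time_s"])
E
```

```text
side {'fov_y': 54.89891104710758, 'cx': 282.85695071523816, 'cy': 205.8742920540357, 'D': array([-0.05972107,  0.        ,  0.        ,  0.        ,  0.        ]), 'T': array([[ 0.87090245, -0.33960162,  0.35524593,  0.16540507],
       [-0.49136987, -0.5881716 ,  0.64234712, -0.60960261],
       [-0.00919656, -0.73397882, -0.67911009,  0.71528142],
       [ 0.        ,  0.        ,  0.        ,  1.        ]])}
top {'fov_y': 43.94330072202327, 'cx': 281.5442529903092, 'cy': 206.5420630280244, 'D': array([-0.14594773,  0.        ,  0.        ,  0.        ,  0.        ]), 'T': array([[-0.01522895, -0.99357249,  0.1121686 ,  0.34348004],
       [-0.99986323,  0.01440879, -0.00811899, -0.03552669],
       [ 0.00645059, -0.1122769 , -0.99365602,  1.27180441],
       [ 0.        ,  0.        ,  0.        ,  1.        ]])}
[0.24783762 0.4906998  0.23081014] [[-8.92568446e-01  4.50911268e-01 -7.73632686e-04]
 [ 4.50911861e-01  8.92567952e-01 -9.72284150e-04]
 [ 2.52105863e-04 -1.21667031e-03 -9.99999228e-01]] 0.08503229415451918 0.1
```

View pics/top0.png

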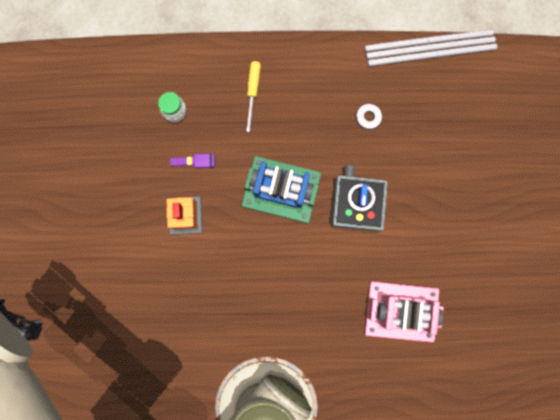

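View pics/side0.png

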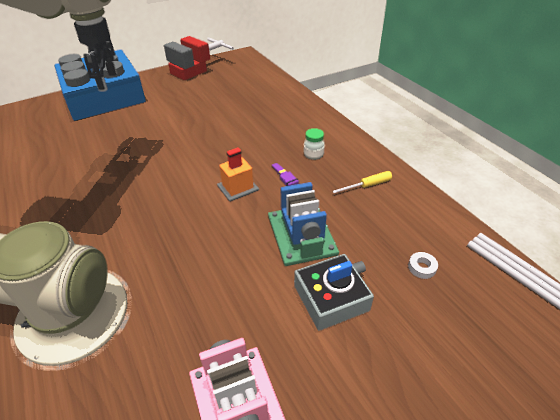

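Top view: the green-footed brake at (282,190) is the one meant, since the similar pink one at (403,312) is excluded. The red gauge in the orange rack at (180,213) is the one meant, since the one lying at (193,160) is purple. The selector box is at (361,203), with dots at (349,213), (360,217) and (371,215). I'll enlarge to confirm.

```bash
cat > h.py <<'E'
import numpy as np, cv2
from rig import env, optics
def K(n):
    c=optics.calibration(n); f=210/np.tan(np.radians(c["fov_y"]/2))
    return np.array([[f,0,c["cx"]],[0,f,c["cy"]],[0,0,1]]),np.array(c["D"]),np.array(c["T"])
def ray(n,p):
    k,D,T=K(n); u=cv2.undistortPoints(np.array([[p]],float),k,D)[0,0]
    return T[:3,3],T[:3,:3]@np.array([u[0],u[1],1])
def plane(n,p,z):
    o,d=ray(n,p); return o+d*(z-o[2])/d[2]
def tri(pt,ps):
    (o1,d1),(o2,d2)=ray("top",pt),ray("side",ps)
    s=np.linalg.lstsq(np.c_[d1,-d2],o2-o1,rcond=None)[0]
    a,b=o1+s[0]*d1,o2+s[1]*d2; return (a+b)/2,np.linalg.norm(a-b)
def blobs(im,lo,hi,box,amin=5):
    x0,y0,x1,y1=box; h=cv2.cvtColor(im,cv2.COLOR_RGB2HSV)
    m=cv2.inRange(h,np.array(lo),np.array(hi)); z=np.zeros_like(m); z[y0:y1,x0:x1]=m[y0:y1,x0:x1]
    n,l,s,c=cv2.connectedComponentsWithStats(z)
    return [(s[i,4],c[i],cv2.minAreaRect(np.argwhere(l==i)[:,::-1].astype(np.float32))) for i in range(1,n) if s[i,4]>=amin]
E
python3 - <<'E'
import cv2
t=cv2.imread("pics/top0.png"); s=cv2.imread("pics/side0.png")
r=lambda c,k:cv2.resize(c,None,fx=k,fy=k,interpolation=cv2.INTER_CUBIC)
a=r(t[140:240,155:395],3.3); b=r(s[140:330,210:380],1.5)
cv2.imwrite("pics/c1.png",a)
cv2.imwrite("pics/c2.png",r(s[145:335,210:380],3.1))
E
```

```text
(no output)
```

View pics/c1.png

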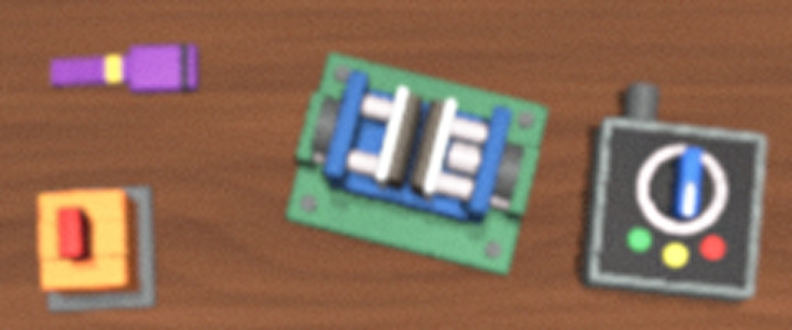

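View pics/c2.png

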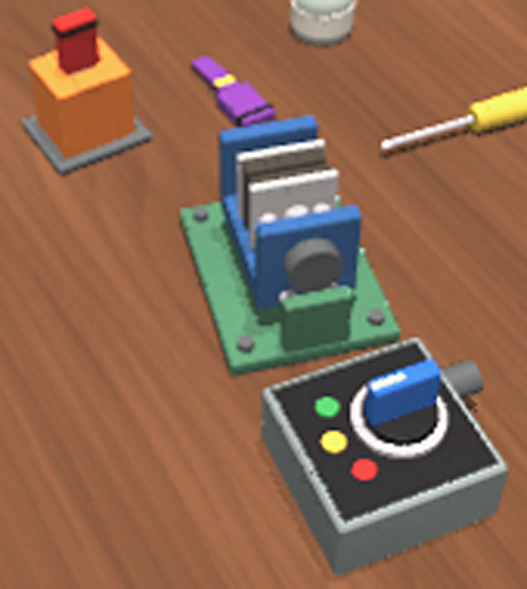

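The crops confirm both choices: red gauge in the orange rack at about (176,211) in the top picture, and green-footed brake with its gap at about (283,181). The stripe sits between yellow and red.

```bash
cat > m.py <<'E'
from h import *
t=optics.get_image("top"); s=optics.get_image("side")
np.set_printoptions(precision=4,suppress=True)
def show(n,im,name,lo,hi,box,z,amin=8):
    for a,c,r in blobs(im,lo,hi,box,amin):
        P=plane(n,c,z); B=np.array([plane(n,p,z)[:2] for p in cv2.boxPoints(r)])
        e1,e2=B[1]-B[0],B[2]-B[1]
        print(n,name,a,c,"P",P[:2],"rectc",B.mean(0),"L",np.linalg.norm(e1),np.linalg.norm(e2),"ang",np.degrees([np.arctan2(e1[1],e1[0]),np.arctan2(e2[1],e2[0])]))
E
cat > m1.py <<'E'
from m import *
bx=(325,170,395,240); sb=(290,250,380,330)
for n,im,b in(("top",t,bx),("side",s,sb)):
    show(n,im,"green",(45,120,80),(85,255,255),b,.056)
    show(n,im,"yellow",(22,120,120),(38,255,255),b,.056)
    show(n,im,"red",(0,150,100),(8,255,255),b,.056)
    show(n,im,"bar",(100,120,80),(125,255,255),b,.101)
show("top",t,"handle",(0,180,80),(5,255,255),(160,190,205,240),.125)
show("top",t,"rack",(8,150,120),(20,255,255),(160,190,205,240),.075)
show("top",t,"foot",(60,60,40),(85,255,255),(235,150,325,225),.014)
show("side",s,"handle",(0,180,60),(6,255,255),(215,140,260,200),.125)
E
python3 m1.py
```

```text
top yellow 23 [359.     216.8696] P [ 0.4536 -0.2275] rectc [ 0.4533 -0.2275] L 0.014248384137759024 0.014198309148997947 ang [-90.8724 178.1812]
top red 32 [370.5 214.5] P [ 0.4588 -0.255 ] rectc [ 0.4588 -0.255 ] L 0.011919873949394559 0.011858370119901847 ang [-90.8653 178.0365]
top bar 116 [362.9914 193.7586] P [ 0.5023 -0.2313] rectc [ 0.4995 -0.2312] L 0.0184375903108054 0.04604650942311195 ang [-90.7045 178.0042]
side green 41 [315.2927 275.8537] P [ 0.4646 -0.2006] rectc [ 0.4644 -0.2002] L 0.014436468397866529 0.01502856127563319 ang [ 36.1669 -62.837 ]
side yellow 48 [317.2083 286.9375] P [ 0.4532 -0.2254] rectc [ 0.4527 -0.2253] L 0.015909309349199627 0.01443591987037751 ang [ -29.9563 -123.2955]
side red 50 [327.08 296.02] P [ 0.4581 -0.253 ] rectc [ 0.458  -0.2528] L 0.01560817162396323 0.013917610238557157 ang [ -29.9969 -124.2891]
side bar 320 [339.8219 271.3375] P [ 0.4905 -0.2428] rectc [ 0.4903 -0.2412] L 0.05587798348408366 0.03462666883830484 ang [  -6.3281 -110.4473]
top handle 33 [179.2121 212.2121] P [0.4635 0.1829] rectc [0.4644 0.1827] L 0.029175858282077798 0.01315713815847777 ang [ -13.775  -104.7571]
top rack 258 [182.031  214.4845] P [0.4634 0.1858] rectc [0.4682 0.1907] L 0.07059306585920795 0.07224400563153417 ang [ -90.8854 -179.832 ]
top rack 95 [178.0632 212.1684] P [0.4689 0.1951] rectc [0.4706 0.1977] L 0.032933955076015285 0.044338372699379895 ang [ -90.8577 -179.6927]
top foot 1504 [280.8065 194.0505] P [ 0.5161 -0.0445] rectc [ 0.5291 -0.0436] L 0.12776000272561872 0.17243539034451083 ang [ -14.2862 -105.0702]
side handle 55 [233.4    151.0545] P [0.4662 0.1892] rectc [0.4666 0.1893] L 0.03462386070069123 0.017989719073237324 ang [   1.2533 -104.2856]
side handle 122 [234.7131 161.2869] P [0.4511 0.1478] rectc [0.4509 0.1475] L 0.03244568568258211 0.047063418617844306 ang [ -10.9575 -108.3501]
```

```bash
cat > go.py <<'E'
import sys,numpy as np
from rig import env
# target x y z toolY-angle(deg): prints roll (deg/5) and shift in units after roll
s=env.observe(); R=s["tool_rot"]; p=s["position"]
x,y,z,a=map(float,sys.argv[1:5])
a0=np.degrees(np.arctan2(R[1,1],R[0,1])); d=(a-a0+180)%360-180
c,w=np.cos(np.radians(d)),np.sin(np.radians(d))
R2=np.array([[c,-w,0],[w,c,0],[0,0,1]])@R
print("pos",p,"yang",a0,"roll units",-d/5,"shift units",(R2.T@(np.array([x,y,z])-p))/.04,"q",s["q"].round(1) if hasattr(s["q"],"round") else s["q"],"F",s["ft_force"],"grip",s["grip_width"],s["gripper_force"],"t",s["time_s"])
E
Z='{"linear":[0,0,0],"roll":-0.93}'; python3 -m jog '[{"linear":[0,0,0],"roll":-0.93},{"linear":[0,0,0],"roll":-0.93},{"linear":[0,0,0],"roll":-0.93},{"linear":[0,0,0],"roll":-0.93},{"linear":[0,0,0],"roll":-0.94},{"linear":[0,0,0],"roll":0}]' 1
python3 go.py .5 -.232 .231 86.5
```

```text
time_s: 0.7
position: [0.2479, 0.4908, 0.2312]
tool_rot: [[-0.998, 0.058, -0.0], [0.058, 0.998, -0.0], [0.0, -0.0, -1.0]]
ft_force: [-0.7, 0.0, 1.3]
grip_width: 0.0851
gripper_force: 0.0
pos [0.24794514 0.49082512 0.23115293] yang 86.66041270690188 roll units 0.032082541380373183 shift units [-7.39280573e+00 -1.76522310e+01  7.65005616e-03] q [ 50.9  21.8  74.4   0.   83.9 -35.8] F [-0.68482668  0.02831534  1.29207874] grip 0.08509112838223047 0.0 t 0.7
```

```bash
python3 -m jog '[{"linear":[-0.33,-0.8,0],"roll":0},{"linear":[-0.33,-0.8,0],"roll":0},{"linear":[-0.33,-0.8,0],"roll":0},{"linear":[-0.33,-0.8,0],"roll":0},{"linear":[-0.33,-0.8,0],"roll":0},{"linear":[-0.33,-0.8,0],"roll":0},{"linear":[-0.33,-0.8,0],"roll":0},{"linear":[-0.33,-0.8,0],"roll":0},{"linear":[-0.33,-0.8,0],"roll":0},{"linear":[-0.33,-0.8,0],"roll":0},{"linear":[-0.33,-0.8,0],"roll":0},{"linear":[-0.33,-0.8,0],"roll":0}]' >/dev/null
python3 -m jog '[{"linear":[-0.34,-0.8,0],"roll":0},{"linear":[-0.34,-0.8,0],"roll":0},{"linear":[-0.34,-0.8,0],"roll":0},{"linear":[-0.34,-0.8,0],"roll":0},{"linear":[-0.34,-0.8,0],"roll":0},{"linear":[-0.34,-0.8,0],"roll":0},{"linear":[-0.34,-0.8,0],"roll":0},{"linear":[-0.34,-0.8,0],"roll":0},{"linear":[-0.34,-0.8,0],"roll":0},{"linear":[-0.34,-0.45,0],"roll":0},{"linear":[0,0,0],"roll":0},{"linear":[0,0,0],"roll":0}]' >/dev/null
python3 go.py .5 -.232 .231 86.5
```

```text
pos [ 0.49966393 -0.21636786  0.23064857] yang 86.30905248369096 roll units -0.038189503261810386 shift units [-0.03223511 -0.38955497 -0.00910987] q [ -35.9   21.3   75.2    0.    83.5 -122.2] F [0.42753551 0.17077058 0.08767169] grip 0.0855411435758853 0.0 t 2.7
```

```bash
python3 -m jog '[{"linear":[-0.03,-0.39,0.5],"roll":0},{"linear":[0,0,0.8],"roll":0},{"linear":[0,0,0.8],"roll":0},{"linear":[0,0,0.8],"roll":0},{"linear":[0,0,0.6],"roll":0},{"linear":[0,0,0.37],"roll":0},{"linear":[0,0,0],"roll":0},{"linear":[0,0,0],"roll":0}]' >/dev/null
python3 go.py .5 -.232 .076 86.5
python3 -m jog '[{"linear":[0,0,0],"roll":0},{"linear":[0,0,0],"roll":0},{"linear":[0,0,0],"roll":0},{"linear":[0,0,0],"roll":0},{"linear":[0,0,0],"roll":0},{"linear":[0,0,0],"roll":0},{"linear":[0,0,0],"roll":0},{"linear":[0,0,0],"roll":0},{"linear":[0,0,0],"roll":0},{"linear":[0,0,0],"roll":0}]' -1 25 >/dev/null
python3 go.py .5 -.232 .076 86.5
```

```text
pos [ 0.49974313 -0.23050997  0.07685266] yang 86.4971081770656 roll units -0.0005783645868802978 shift units [-0.00869829 -0.03680018  0.02129147] q [ -37.1   31.    87.1    0.    62.  -123.6] F [-0.67300589  0.96635658  0.16168045] grip 0.0855828306049562 0.0 t 3.3667
pos [ 0.50022653 -0.23202391  0.07695176] yang 86.48692164395754 roll units -0.0026156712084912217 shift units [0.00571447 0.00027991 0.02378756] q [ -37.2   31.1   87.    -0.    61.9 -123.6] F [ 0.00779442 -4.14343205  4.37978611] grip 0.01348554986710282 27.60557770729065 t 4.2
```

```bash
python3 -m jog '[{"linear":[0,0,0],"roll":0.8},{"linear":[0,0,0],"roll":0.8},{"linear":[0,0,0],"roll":0.8},{"linear":[0,0,0],"roll":0.8},{"linear":[0,0,0],"roll":0.8},{"linear":[0,0,0],"roll":0.8},{"linear":[0,0,0],"roll":0.8},{"linear":[0,0,0],"roll":0.8},{"linear":[0,0,0],"roll":0.6},{"linear":[0,0,0],"roll":0.5},{"linear":[0,0,0],"roll":0},{"linear":[0,0,0],"roll":0}]'
python3 -c "from rig import env;print(env.observe()['wrist_torque'])"
python3 -m jog '[{"linear":[0,0,0],"roll":0},{"linear":[0,0,0],"roll":0},{"linear":[0,0,0],"roll":0},{"linear":[0,0,0],"roll":0},{"linear":[0,0,0],"roll":0},{"linear":[0,0,-0.3],"roll":0},{"linear":[0,0,-0.8],"roll":0},{"linear":[0,0,-0.9],"roll":0},{"linear":[0,0,-0.9],"roll":0},{"linear":[0,0,-0.9],"roll":0},{"linear":[0,0,0],"roll":0}]' 1
python3 go.py .4655 .187 .231 90
```

```text
time_s: 5.2
position: [0.5001, -0.2325, 0.0769]
tool_rot: [[-0.755, 0.656, 0.001], [0.656, 0.755, -0.002], [-0.002, -0.001, -1.0]]
ft_force: [-1.0, -5.9, 4.1]
grip_width: 0.0136
gripper_force: 26.8
[-1.06342606  0.2394766  -0.04593668]
time_s: 6.12
position: [0.5017, -0.2325, 0.2355]
tool_rot: [[-0.755, 0.656, 0.01], [0.656, 0.755, -0.007], [-0.012, 0.001, -1.0]]
ft_force: [0.6, -0.3, -0.2]
grip_width: 0.0854
gripper_force: 0.0
pos [ 0.50173102 -0.23251423  0.23550728] yang 49.019468088223576 roll units -8.196106382355287 shift units [ 0.90719132 10.48774173  0.11191003] q [-37.1  21.6  73.9   0.   83.8 -86.2] F [ 0.58713197 -0.32109739 -0.18259431] grip 0.08544970248489658 0.0 t 6.1167
```

```bash
python3 -m jog '[{"linear":[0,0,0],"roll":-0.9},{"linear":[0,0,0],"roll":-0.9},{"linear":[0,0,0],"roll":-0.9},{"linear":[0,0,0],"roll":-0.9},{"linear":[0,0,0],"roll":-0.9},{"linear":[0,0,0],"roll":-0.9},{"linear":[0,0,0],"roll":-0.9},{"linear":[0,0,0],"roll":-0.9},{"linear":[0,0,0],"roll":-0.9},{"linear":[0,0,0],"roll":0}]' >/dev/null
python3 -m jog '[{"linear":[0.4,0.6,0],"roll":0},{"linear":[0.4,0.6,0],"roll":0},{"linear":[0.4,0.6,0],"roll":0},{"linear":[0.4,0.6,0],"roll":0},{"linear":[0.4,0.6,0],"roll":0},{"linear":[0.4,0.6,0],"roll":0},{"linear":[0.4,0.6,0],"roll":0},{"linear":[0.4,0.6,0],"roll":0},{"linear":[0.4,0.6,0],"roll":0},{"linear":[0.4,0.6,0],"roll":0},{"linear":[0,0,0],"roll":0}]' >/dev/null
python3 go.py .4655 .187 .231 93
cat >> m1.py <<'E'
r=lambda c,k:cv2.resize(c,None,fx=k,fy=k,interpolation=cv2.INTER_CUBIC)[:,:,::-1]
cv2.imwrite("pics/d_raw_top.png",t[:,:,::-1]);cv2.imwrite("pics/d_raw_side.png",s[:,:,::-1])
cv2.imwrite("pics/d1.png",np.vstack([np.hstack([r(t[150:220,240:320],5),r(t[170:240,325:395],5)[:, :350]]),np.hstack([r(t[190:240,160:210],4.6),r(s[145:200,210:265],4.2)[:230],np.zeros((230,750-230-231,3),np.uint8)])]))
E
python3 m1.py
```

```text
pos [0.33915051 0.01296578 0.22838029] yang 89.49884682031976 roll units -0.7002306359360488 shift units [-3.38205277  4.17964826 -0.06413919] q [-1.810e+01  1.000e-01  1.032e+02  0.000e+00  7.670e+01 -1.076e+02] F [-0.44312972 -0.08252084  0.94173974] grip 0.08503042351925749 0.0 t 7.8667
top yellow 32 [359.1875 216.8125] P [ 0.4537 -0.228 ] rectc [ 0.4533 -0.2275] L 0.014248384137759024 0.014198309148997947 ang [-90.8724 178.1812]
top red 33 [370.5758 214.5758] P [ 0.4586 -0.2552] rectc [ 0.4588 -0.255 ] L 0.011919873949394559 0.011858370119901847 ang [-90.8653 178.0365]
top bar 109 [363.8807 194.0092] P [ 0.5017 -0.2333] rectc [ 0.4993 -0.2315] L 0.0524405618817269 0.01733318945868666 ang [ -41.969  -131.9354]
side green 41 [315.2927 275.8537] P [ 0.4646 -0.2006] rectc [ 0.4644 -0.2002] L 0.014436468397866529 0.01502856127563319 ang [ 36.1669 -62.837 ]
side yellow 48 [317.2083 286.9375] P [ 0.4532 -0.2254] rectc [ 0.4527 -0.2253] L 0.015909309349199627 0.01443591987037751 ang [ -29.9563 -123.2955]
side red 50 [327.08 296.02] P [ 0.4581 -0.253 ] rectc [ 0.458  -0.2528] L 0.01560817
[... 215 characters left out ...]
9.0541 211.6486] P [0.4648 0.1833] rectc [0.4655 0.1829] L 0.030938398553288896 0.015137320492304176 ang [ -16.8784 -107.7894]
top rack 457 [180.2079 212.8293] P [0.4673 0.1901] rectc [0.4682 0.1907] L 0.07059306585920795 0.07224400563153417 ang [ -90.8854 -179.832 ]
top foot 1505 [280.7721 194.0565] P [ 0.5161 -0.0444] rectc [ 0.5291 -0.0436] L 0.12776000272561872 0.17243539034451083 ang [ -14.2862 -105.0702]
side handle 57 [233.1754 151.0877] P [0.4656 0.1893] rectc [0.4662 0.1893] L 0.03545797647321456 0.017989718911273087 ang [   1.2526 -104.2856]
side handle 125 [234.616 161.208] P [0.451  0.1482] rectc [0.4509 0.1475] L 0.03244568568258211 0.047063418617844306 ang [ -10.9575 -108.3501]
```

View pics/d1.png

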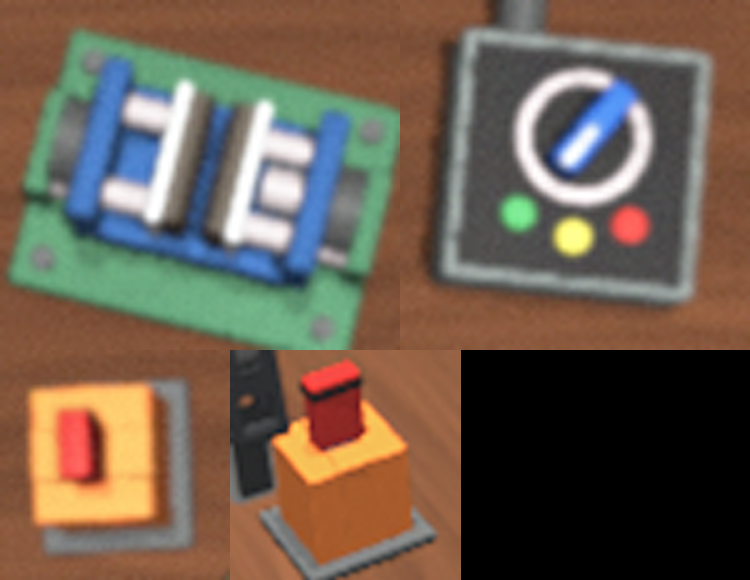

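Selector is on green (bar at 138°, i.e. +0.6). Handle top from the side view is (0.466, 0.189), which matches the crop (176.3, 210.4) in the top view.

```bash
python3 -c "
from h import *
print(plane('top',(176.3,210.4),.125), tri((176.3,210.4),(233.2,151.1)))"
python3 -m jog '[{"linear":[0,0,0],"roll":-0.65},{"linear":[-0.42,0.5,0],"roll":0},{"linear":[-0.42,0.5,0],"roll":0},{"linear":[-0.42,0.5,0],"roll":0},{"linear":[-0.42,0.5,0],"roll":0},{"linear":[-0.42,0.5,0],"roll":0},{"linear":[-0.42,0.5,0],"roll":0},{"linear":[-0.42,0.5,0],"roll":0},{"linear":[-0.42,0.5,0],"roll":0},{"linear":[0,0,0],"roll":0},{"linear":[0,0,0],"roll":0}]' >/dev/null
python3 go.py .467 .1895 .087 92.7
```

```text
[0.46769254 0.18948612 0.125     ] (array([0.46688844, 0.18991707, 0.1243109 ]), np.float64(0.0018529270305314275))
pos [0.46959881 0.1762046  0.22767278] yang 92.71968127601632 roll units 0.003936255203262818 shift units [0.04565324 0.33600868 3.51677905] q [  7.   17.1  82.1  -0.   80.8 -85.7] F [-0.1412334   0.98457881 -0.26034571] grip 0.08553095662131224 0.0 t 8.8833
```

```bash
python3 -m jog '[{"linear":[0.05,0.33,0],"roll":0},{"linear":[0,0,0.6],"roll":0},{"linear":[0,0,0.7],"roll":0},{"linear":[0,0,0.7],"roll":0},{"linear":[0,0,0.7],"roll":0},{"linear":[0,0,0.5],"roll":0},{"linear":[0,0,0.3],"roll":0},{"linear":[0,0,0],"roll":0},{"linear":[0,0,0],"roll":0},{"linear":[0,0,0],"roll":0}]' >/dev/null
python3 go.py .467 .1895 .087 92.7
python3 -m jog '[{"linear":[0,0,0],"roll":0},{"linear":[0,0,0],"roll":0},{"linear":[0,0,0],"roll":0},{"linear":[0,0,0],"roll":0},{"linear":[0,0,0],"roll":0},{"linear":[0,0,0],"roll":0},{"linear":[0,0,0],"roll":0},{"linear":[0,0,0],"roll":0},{"linear":[0,0,0],"roll":0},{"linear":[0,0,0],"roll":0}]' -1 50
python3 go.py .467 .1895 .087 92.7
```

```text
pos [0.46662962 0.18879688 0.08950084] yang 92.68449235817866 roll units -0.0031015283642659595 shift units [-0.00997531  0.0171157   0.06253917] q [  8.5  26.2  93.9  -0.   59.8 -84.2] F [ 0.34499256 -1.28460175  0.34063724] grip 0.08576232216670732 0.0 t 9.7167
time_s: 10.55
position: [0.466, 0.1904, 0.0888]
tool_rot: [[-0.999, -0.048, 0.001], [-0.048, 0.999, 0.002], [-0.001, 0.002, -1.0]]
ft_force: [-1.1, 6.4, 2.0]
grip_width: 0.0153
gripper_force: 50.7
pos [0.46601663 0.19039485 0.0887769 ] yang 92.73794107918252 roll units 0.007588215836506151 shift units [-0.02347372 -0.02360364  0.0443854 ] q [  8.7  26.3  93.9   0.1  59.8 -84.1] F [-1.09849164  6.37455912  1.97031184] grip 0.015320226475044227 50.66957473754883 t 10.55
```

```bash
python3 -m jog '[{"linear":[0,0,-0.2],"roll":0},{"linear":[0,0,-0.4],"roll":0},{"linear":[0,0,-0.5],"roll":0},{"linear":[0,0,-0.5],"roll":0},{"linear":[0,0,-0.5],"roll":0},{"linear":[0,0,-0.5],"roll":0},{"linear":[0,0,-0.5],"roll":0},{"linear":[0,0,-0.4],"roll":0},{"linear":[0,0,0],"roll":0},{"linear":[0,0,0],"roll":0}]'
python3 - <<'E'
import cv2,numpy as np
from h import *
np.set_printoptions(precision=4,suppress=True)
t=cv2.imread("pics/d_raw_top.png")[:,:,::-1].copy(); s=cv2.imread("pics/d_raw_side.png")[:,:,::-1].copy()
# resample on plane z=.118 in brake axes: u along brake y, v along brake x; 0.25mm/px
k,D,T=K("top")
def rect(n,im,org,ang,z):
    k,D,T=K(n); a=np.radians(ang); ex=np.array([np.cos(a),np.sin(a),0]); ey=np.array([-np.sin(a),np.cos(a),0])
    u=np.arange(-60,60.01,.5)/1000; v=np.arange(-60,60.01,.5)/1000
    U,V=np.meshgrid(u,v); P=np.array([*org,z])+U[...,None]*ey+V[...,None]*ex
    Ti=np.linalg.inv(T); p=cv2.projectPoints(P.reshape(-1,3),cv2.Rodrigues(Ti[:3,:3])[0],Ti[:3,3],k,D)[0].reshape(*U.shape,2).astype(np.float32)
    return cv2.remap(im,p,None,cv2.INTER_CUBIC)
for ang in (-14.3,):
    A=rect("top",t,(.529,-.0436),ang,.118); B=rect("side",s,(.529,-.0436),ang,.118)
    # flip v so +x is up
    J=np.hstack([A[::-1],B[::-1]]); J=cv2.resize(J,None,fx=1.6,fy=1.6)
    for i in range(0,241,40):
        for o in(0,241): cv2.line(J,(int((o+i)*1.6),0),(int((o+i)*1.6),8),(255,0,0),1); 
        cv2.line(J,(0,int(i*1.6)),(8,int(i*1.6)),(255,0,0),1)
    cv2.imwrite("pics/e1.png",J[:,:,::-1])
    g=A.astype(float)
    prof=g[85:155].mean(0)  # v -17..17mm
    for i in range(60,200,3): print((i-120)*.5,prof[i].astype(int),end=" ")
E
```

```text
time_s: 11.38
position: [0.4659, 0.1892, 0.2285]
tool_rot: [[-0.999, -0.048, 0.001], [-0.048, 0.999, -0.0], [-0.001, -0.0, -1.0]]
ft_force: [0.2, 0.2, -1.8]
grip_width: 0.0156
gripper_force: 50.5
-30.0 [197 192 197] -28.5 [181 178 188] -27.0 [156 157 173] -25.5 [151 156 172] -24.0 [186 192 201] -22.5 [231 234 237] -21.0 [252 253 253] -19.5 [254 254 254] -18.0 [246 246 246] -16.5 [213 212 208] -15.0 [168 161 153] -13.5 [137 127 117] -12.0 [126 116 105] -10.5 [116 107  96] -9.0 [100  92  84] -7.5 [81 77 79] -6.0 [65 71 88] -4.5 [ 55  74 108] -3.0 [ 52  80 124] -1.5 [ 50  81 127] 0.0 [ 51  74 114] 1.5 [55 65 88] 3.0 [67 64 68] 4.5 [83 75 68] 6.0 [99 91 80] 7.5 [115 106  95] 9.0 [126 117 105] 10.5 [138 129 119] 12.0 [166 161 153] 13.5 [212 210 206] 15.0 [245 246 245] 16.5 [254 254 254] 18.0 [252 253 253] 19.5 [232 236 238] 21.0 [185 194 210] 22.5 [138 155 189] 24.0 [117 141 186] 25.5 [115 143 190] 27.0 [116 145 191] 28.5 [117 145 191] 30.0 [116 145 191] 31.5 [116 144 191] 33.0 [117 145 191] 34.5 [116 143 188] 36.0 [113 137 179] 37.5 [104 124 160] 39.0 [ 90 106 137]
```

View pics/e1.png

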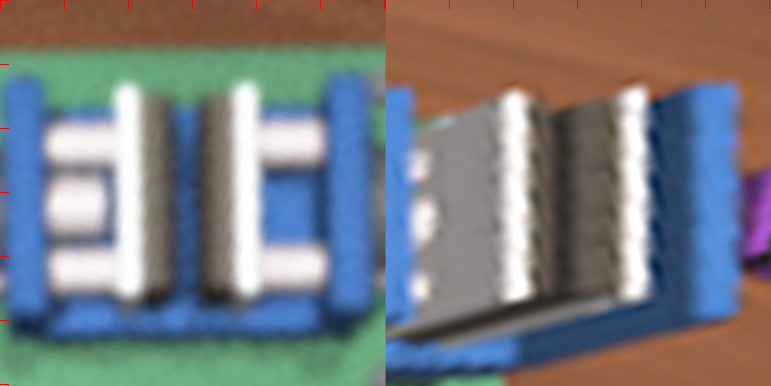

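Rectified views: white backing plates are symmetric about u ≈ -1.1 mm (top -1.45, side -0.7), with the driven pad (three rods) on the -y side. Brake y is at 75.7°.

```bash
python3 -m jog '[{"linear":[0,0,0],"roll":0.85},{"linear":[0,0,0],"roll":0.85},{"linear":[0,0,0],"roll":0.85},{"linear":[0,0,0],"roll":0.85},{"linear":[0,0,0],"roll":0},{"linear":[0,0,0],"roll":0}]' >/dev/null
python3 go.py .5287 -.0447 .2285 75.7
```

```text
pos [0.46557192 0.18919505 0.22732271] yang 75.87020920985908 roll units 0.034041841971816214 shift units [-2.97354151 -5.27641019 -0.03069708] q [  8.6  17.3  82.   -0.   80.9 -67.3] F [ 0.27610113 -0.21013968 -1.39573653] grip 0.015461362154109115 50.33402681350708 t 11.8833
```

```bash
python3 -m jog '[{"linear":[-0.3,-0.53,0],"roll":0.03},{"linear":[-0.3,-0.53,0],"roll":0},{"linear":[-0.3,-0.53,0],"roll":0},{"linear":[-0.3,-0.53,0],"roll":0},{"linear":[-0.3,-0.53,0],"roll":0},{"linear":[-0.3,-0.53,0],"roll":0},{"linear":[-0.3,-0.53,0],"roll":0},{"linear":[-0.3,-0.53,0],"roll":0},{"linear":[-0.3,-0.53,0],"roll":0},{"linear":[-0.3,-0.5,0],"roll":0},{"linear":[0,0,0],"roll":0},{"linear":[0,0,0],"roll":0}]' >/dev/null
python3 -m jog '[{"linear":[0,0,0],"roll":0},{"linear":[0,0,0],"roll":0},{"linear":[0,0,0],"roll":0}]' >/dev/null
python3 go.py .5287 -.0447 .2285 75.7
```

```text
pos [ 0.52962213 -0.04384259  0.22850405] yang 75.69289607365019 roll units -0.0014207852699655633 shift units [ 0.01704443 -0.02646535  0.00010182] q [-17.5  20.1  77.6   0.   82.4 -93.2] F [-0.21611091 -0.25528088 -1.42340607] grip 0.015429619477846872 50.57728350162506 t 13.1333
```

```bash
python3 -m jog '[{"linear":[0.02,-0.03,0],"roll":0},{"linear":[0,0,0.2],"roll":0},{"linear":[0,0,0.3],"roll":0},{"linear":[0,0,0.3],"roll":0},{"linear":[0,0,0.3],"roll":0},{"linear":[0,0,0.2],"roll":0},{"linear":[0,0,0],"roll":0},{"linear":[0,0,0],"roll":0},{"linear":[0,0,0],"roll":0}]' >/dev/null
python3 go.py .5287 -.0447 .1765 75.7
python3 - <<'E'
from h import *
s=optics.get_image("side")
cv2.imwrite("pics/f1.png",cv2.resize(s[160:270,250:350],None,fx=5,fy=5,interpolation=cv2.INTER_CUBIC)[:,:,::-1])
E
```

```text
pos [ 0.5290673  -0.04571285  0.1770679 ] yang 75.60471247231118 roll units -0.019057505537762153 shift units [0.01516705 0.02226929 0.01418067] q [-17.7  22.6  82.7   0.   74.7 -93.3] F [ 0.6471237   0.86962086 -1.41079492] grip 0.015262050561029134 50.49181401729584 t 13.8833
```

View pics/f1.png

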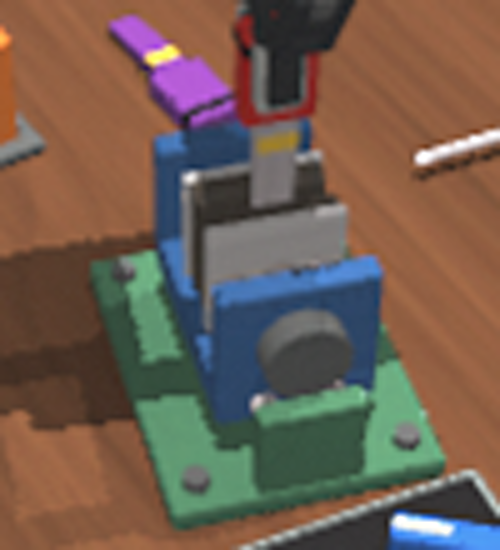

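The blade (crop 275,165) enters between the two pads, in front of the white plate of the driven pad. Now lower in stages watching lateral force.

```bash
cat > f.py <<'E'
from h import *
F=[];
for _ in range(5): optics.get_image("side"); s=env.observe(); F.append(s["ft_force"])
F=np.mean(F,0); p=s["position"]; R=s["tool_rot"]
print("lat(toolY) %.2f toolX %.2f z %.2f"%(F@R[:,1],F@R[:,0],F[2]),"pos",p.round(4),"depth mm",round((.118-(p[2]-.0738))*1e3,1),"t",s["time_s"],"grip",s["gripper_force"])
E
python3 f.py
python3 -m jog '[{"linear":[0,0,0.1],"roll":0},{"linear":[0,0,0.1],"roll":0},{"linear":[0,0,0.1],"roll":0},{"linear":[0,0,0.1],"roll":0},{"linear":[0,0,0],"roll":0},{"linear":[0,0,0],"roll":0}]'>/dev/null
python3 f.py
```

```text
lat(toolY) 0.12 toolX -0.06 z -1.54 pos [ 0.5289 -0.0457  0.1768] depth mm 15.0 t 14.1833 grip 50.49128472805023
lat(toolY) 0.12 toolX -0.10 z -1.35 pos [ 0.5289 -0.0457  0.1607] depth mm 31.1 t 14.9333 grip 50.449013113975525
```

```bash
python3 -m jog '[{"linear":[0,0,0.05],"roll":0},{"linear":[0,0,0.05],"roll":0},{"linear":[0,0,0.05],"roll":0},{"linear":[0,0,0.03],"roll":0},{"linear":[0,0,0],"roll":0},{"linear":[0,0,0],"roll":0}]'>/dev/null
python3 f.py
```

```text
lat(toolY) 1.77 toolX 0.13 z -3.36 pos [ 0.5287 -0.0456  0.1533] depth mm 38.5 t 15.6833 grip 50.24091839790344
```

```bash
python3 -m jog '[{"linear":[0,0.006,0.04],"roll":0},{"linear":[0,0,0.04],"roll":0},{"linear":[0,0,0.04],"roll":0},{"linear":[0,0,0.02],"roll":0},{"linear":[0,0,0],"roll":0},{"linear":[0,0,0],"roll":0}]'>/dev/null
python3 f.py
```

```text
lat(toolY) 1.64 toolX -1.43 z 0.10 pos [ 0.529  -0.0455  0.1478] depth mm 44.0 t 16.4333 grip 50.82518756389618
```

```bash
python3 -m jog '[{"linear":[0,0.005,0.04],"roll":0},{"linear":[0,0,0.035],"roll":0},{"linear":[0,0,0],"roll":0},{"linear":[0,0,0],"roll":0},{"linear":[0,0,0],"roll":0}]'>/dev/null
python3 f.py
python3 - <<'E'
from h import *
s=optics.get_image("side")
cv2.imwrite("pics/g1.png",cv2.resize(s[160:320,250:390],None,fx=3.7,fy=3.7,interpolation=cv2.INTER_CUBIC)[:,:,::-1])
E
```

```text
lat(toolY) 0.64 toolX -1.81 z 0.63 pos [ 0.5289 -0.0453  0.1447] depth mm 47.1 t 17.1 grip 50.86145997047424
```

View pics/g1.png

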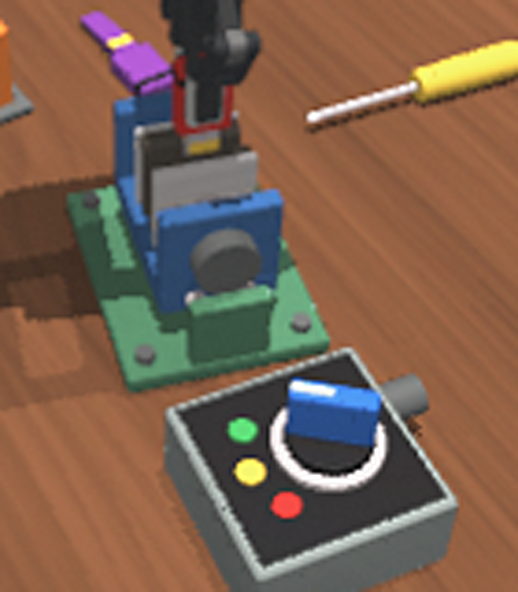

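The yellow band (205,143 in the crop) sits at the pad tops and the stripe points at the green dot. Lateral force is balanced and depth is 47 mm, so I'm handing in.

```bash
python3 -c "
from rig import env
print(env.close_job())"
```

```text
the job is handed in; nothing more can be done
None
```

I handed the job in at about 17 s with the selector on green and the gripper still holding the gauge, its blade about 47 mm down between the pads. Side forces were nearly balanced (0.6 N) and drag about 2 N, below the 4–8 N given for snug; I never touched the jar, bearing or screwdriver, and no verdict came back.

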